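# Open the drill-bit box in the woodshop

### The arm

A 6-joint arm with a two-finger parallel gripper is mounted at the origin on the work surface. World frame = base frame: x ahead of the robot, y to its left, z up, the work surface at z = 0. Lengths are in m, angles in rad, forces in N, time in s.
With the tool pointing down it reaches from about 0.3 to 0.875 m from the base axis. Payload 6.4 kg.
Tool frame: the origin (TCP) lies at the centre of the arm's flange, where the gripper is bolted on; the fingertips stand 173 mm ahead of it and the grasp point (between the pads) lies ctrl.grip_point_offset ahead of it (ctrl.grip_point_offset is the distance from the TCP to the grasp point, in m); z points along the fingers, y is the direction in which the jaws open and shut (so a half turn about z gives the same grasp; the last joint's range is limited). The gripper opens to 85 mm and grips with 20 to 120 N. Pads are 22 mm wide; open, the fingers measure 114 mm over their backs; the gripper's body (76 mm by 85 mm) begins 54 mm behind the grasp point. The pads swing forward as they close: fully open they stand 13 mm farther back than shut.
Start: joints at [-1.396, 0.181, 1.607, -0, 1.354, -0.206], TCP at [0.214, -0.534, 0.405] pointing down, gripper open.
Joint ranges: [-2.99, 2.99], [-0.89, 2.07], [0.3, 2.58], [-1.14, 4.28], [0, 2.63], [-3.12, 3.12]. Speed limits (rad/s): [2.57, 2.57, 3.01, 3.14, 3.14, 3.14].

### API

Orientations are given as a unit quaternion [w, x, y, z].
In Python, from bench import ctrl, cams, boxes_of, landmark_of gives the robot as it stands.
- The arm moves only by the shell command python3 -m handwheel 'ROWS'. ROWS is JSON, a list of rows, each an object with "offset": the shift along the tool's x, y, z in m, a list of three; "spin": the turn about the tool's z in degrees; "grip": the opening, from 0 (shut) to 1 (fully open). A call has 1 to 20 rows; each row is the pose to reach, as a shift and turn from the pose commanded when the call began, along the tool's axes at that moment; what a row does not reach only later rows make up. A row lasts 1/8 s, in which the tool goes at most 62.5 mm and 10.7 degrees, less where a joint would pass 70% of its speed; a pose out of reach is approached as far as the arm can. A call with a gripper value outside its range is refused whole. The fingers move at their own pace and stop on an object; the grip force is fixed at half the most. Time passes only in rows, so rows that repeat a pose let the fingers close. It gives the time, the measured TCP pose, the force and the opening at its end, in the units of the state.
- ctrl.get_obs(): the state, without advancing time (a new reading comes with each control period).
- cams.camera(name): name is "side" or "top" or "wrist"; returns a dict with "color" (420x560x3 uint8, red, green, blue), "camera_matrix" (3x3 intrinsics, pixels), "view" (4x4, takes a point from world to camera coordinates); the wrist camera has in their place "tool_from_camera" (4x4, takes a point from camera to tool coordinates, whose origin is the TCP and whose axes are the flange's). Camera axes: x right, y up, looking along -z (the intrinsics and any distortion apply to the point x, -y, -z); pixel columns grow to the right and rows downward; lengths in m; the calibration is good to about 2 mm. A picture is of the moment at which its call begins: read the wrist's pose just before it. There is no depth.
- ctrl.hand_in(): hands the job in, once; it reports no verdict.
Trained networks look in a picture, given as the dict that the camera call returned (one of the last four; its "shot" number tells which), for a name from the list of things; names that differ only in an ending like _2 or _b are one class to them, and where a whole thing is asked for, a point or a joint stands for the part that bears it (a point fixed in the world has none). Each returns a list of dicts, best first, with "confidence" (0 to 1); they miss things now and then, are a little off and sometimes report something else, mostly with a low value. They report only what shows in the picture. A call takes as long as a camera call.
- boxes_of(picture, thing): "uv" ([column, row] in pixels, amid what is visible of it).
- landmark_of(picture, thing): "uv" ([column, row] in pixels: a listed point, or the origin of a listed thing).
The state is a dict: "time_s": time; "q": joint angles; "dq": joint speeds; "joint_efforts": joint torques, N m; "eef_pos": TCP position; "eef_rot": TCP orientation; "wrist_force": force on the tool from outside, world axes, zero at the start; "torque": the same for the moment, N m; "opening": opening from 0.0 (shut) to 1.0 (fully open).
Only numpy, scipy, OpenCV 4.12 (cv2) and the standard library are available. Lean on these libraries where they do the work, as an engineer would, in place of code of your own. Each camera call takes 0.05 s, during which the arm holds its last target.

### The job

Two shallow plywood boxes lie on the bench, each with a drop-in cover held by a wooden swing tab. On the larger box, the one with the oblong cover, turn the tab well aside until it is clear of the cover, then lift the cover out by its upright handle, set it down flat, handle up, in the middle of the black rubber mat and let go of it there. Leave the smaller box's cover in place.

Things in the scene. Friction and masses are not known exactly. Their poses are not given: they have to be found in the camera images.
- large_cover (a point): Larger box's loose cover: brown wooden panel 150 (x) by 100 (y) by 6 mm, 120 g; on its middle an upright handle bar 70 (x) by 14 (y) by 38 mm high. The point is in the bar at the cover's centre, 30 mm above its underside, 14 below the bar's top; z up. It rests on ledges, 2 mm play all round, top flush with the rim 50 mm above the bench. The tab is at its -x end.
- large_tab_peg (a point): Upright round peg, 12 mm across, 28 high, on the larger box's flat swing tab (18 wide, 8 thick, top 60 mm above bench). Point on its axis, half-way up, 74 mm above bench. x points along the tab from pivot to free end (17 mm past the peg's axis), z up; the upright pivot is 38 mm away along -x. Pinch the peg and lead it round, or push it.
- large_tab (a joint): Larger box's tab about its upright pivot, rad, positive anticlockwise seen from above. Near 0 (within 0.25) it reaches over the cover's end and holds it. It turns to either side, stops at -1.65 and 1.65, is clear of the cover beyond about 1.1 either way and stays where left (friction, about 1 N at the peg).
- mat: Flat black rubber mat fixed on the bench, 200 (x) by 150 (y) by 3 mm; origin at the centre of its underside, on the bench; z up. Nothing stands on it.
- small_cover (a point): Grip point of the cover of the smaller box (to be left alone): square panel 90 by 90 by 6 mm with a handle bar 45 long, 14 thick, 38 mm high, held by a swing tab like the other's; the point lies 30 mm above the panel's underside. The box is 157 by 124 by 50 mm.

How it is judged:
By the outcome, as a careful person would: the job done as asked, in the order asked, and still so for the second after the job is handed in, with the robot touching nothing.
It also fails if it takes over 48 s, if anything falls off the work surface, if the arm or the gripper's body presses on something with over 40 N, if the wrist force passes 120 N, or if a joint passes its speed limit or range.

## Working session

There is one attempt and no reset: what is moved stays moved. The work goes in short steps, Python scripts to look and compute and a shell command to move; the robot and the scene stay as the last step left them, time stands still between calls to the robot, and variables do not carry over. Pictures are saved under pics/ and viewed, and the job is handed in when it is done.

```bash
mkdir -p pics; ls; cat > h.py <<'E'
import numpy as np, cv2
from bench import ctrl, cams, boxes_of, landmark_of
from scipy.spatial.transform import Rotation as R
def T_tool(o):
    T=np.eye(4); q=o["eef_rot"]; T[:3,:3]=R.from_quat([q[1],q[2],q[3],q[0]]).as_matrix(); T[:3,3]=o["eef_pos"]; return T
def shot(n,save=None):
    o=ctrl.get_obs(); p=cams.camera(n)
    if n=="wrist": V=np.linalg.inv(T_tool(o)@np.array(p["tool_from_camera"]))
    else: V=np.array(p["view"])
    if save: cv2.imwrite("pics/"+save,np.array(p["color"])[:,:,::-1])
    return p,V
def ray(p,V,uv):
    K=np.array(p["camera_matrix"]); d=p.get("distortion"); 
    x=cv2.undistortPoints(np.array([[uv]],float),K,None if d is None else np.array(d,float))[0,0]
    W=np.linalg.inv(V); dr=W[:3,:3]@np.array([x[0],-x[1],-1]); return W[:3,3],dr/np.linalg.norm(dr)
def at_z(p,V,uv,z):
    c,d=ray(p,V,uv); return c+d*(z-c[2])/d[2]
def tri(rs):
    A=0;b=0
    for c,d in rs:
        M=np.eye(3)-np.outer(d,d); A=A+M; b=b+M@c
    return np.linalg.solve(A,b)
def proj(p,V,X):
    K=np.array(p["camera_matrix"]); x=V@np.append(X,1); u=K@np.array([x[0],-x[1],-x[2]]); return u[:2]/u[2]
E
python3 - <<'E'
from h import *
np.set_printoptions(precision=4,suppress=True)
o=ctrl.get_obs(); print(o["time_s"],o["eef_pos"],o["eef_rot"],ctrl.grip_point_offset); print(T_tool(o))
S={n:shot(n,n+"0.png") for n in("side","top","wrist")}
print([k for k in S["top"][0]], S["wrist"][0].get("distortion"))
for t in["large_cover","large_tab_peg","large_tab","mat","small_cover"]:
    for n,(p,V) in S.items():
        print(t,n,[(np.round(a["uv"],1).tolist(),round(a["confidence"],2)) for a in landmark_of(p,t)[:3]],[(np.round(a["uv"],1).tolist(),round(a["confidence"],2)) for a in boxes_of(p,t)[:3]])
print(ctrl.get_obs()["time_s"])
E
```

```text
pics
0.0 [ 0.2137 -0.5335  0.4038] [-0.0009  0.9819  0.1892  0.    ] 0.1547
[[ 0.9284  0.3716 -0.0003  0.2137]
 [ 0.3716 -0.9284  0.0018 -0.5335]
 [ 0.0004 -0.0018 -1.      0.4038]
 [ 0.      0.      0.      1.    ]]
['color', 'camera_matrix', 'view', 'shot'] None
large_cover side [([321.5, 139.9], 0.85)] [([318.1, 148.1], 0.97)]
large_cover top [([410.8, 186.4], 0.82)] [([408.2, 186.6], 0.57)]
large_cover wrist [] []
large_tab_peg side [([338.8, 148.3], 0.4)] []
large_tab_peg top [([412.0, 219.5], 0.62)] [([413.9, 223.9], 0.86)]
large_tab_peg wrist [] []Traceback (most recent call last):
  File "<stdin>", line 8, in <module>
ValueError: it knows: large_cover, large_tab_peg, mat, small_cover
```

```bash
python3 - <<'E'
from h import *
np.set_printoptions(precision=4,suppress=True)
S={n:shot(n) for n in("side","top","wrist")}
for t in["large_cover","large_tab_peg","mat","small_cover"]:
    rs=[]
    for n,(p,V) in S.items():
        l=landmark_of(p,t)
        print(t,n,[(np.round(a["uv"],1).tolist(),round(a["confidence"],2)) for a in l[:3]])
        if l: rs.append(ray(p,V,l[0]["uv"]))
        z={"large_cover":.074,"large_tab_peg":.074,"mat":0,"small_cover":.074}[t]
        if l: print("   at z",at_z(p,V,l[0]["uv"],z))
    if len(rs)>1: print("  tri",tri(rs))
print(ctrl.get_obs()["time_s"])
E
```

```text
large_cover side [([319.8, 143.6], 0.91)]
   at z [ 0.571  -0.3076  0.074 ]
large_cover top [([405.9, 185.6], 0.84)]
   at z [ 0.5817 -0.3138  0.074 ]
large_cover wrist []
  tri [ 0.5807 -0.3182  0.0638]
large_tab_peg side [([337.7, 148.4], 0.58)]
   at z [ 0.5149 -0.318   0.074 ]
large_tab_peg top [([411.4, 219.1], 0.72)]
   at z [ 0.5119 -0.3228  0.074 ]
large_tab_peg wrist []
  tri [ 0.5141 -0.3217  0.0724]
mat side [([160.6, 273.2], 0.45)]
   at z [0.6438 0.2876 0.    ]
mat top [([256.4, 186.3], 0.84)]
   at z [ 0.5962 -0.0015  0.    ]
mat wrist []
  tri [ 0.7018  0.1014 -0.1948]
small_cover side [([157.4, 272.2], 0.93)]
   at z [0.5959 0.3262 0.074 ]
small_cover top [([103.2, 185.8], 0.82)]
   at z [0.5949 0.3161 0.074 ]
small_cover wrist []
  tri [0.5986 0.321  0.0662]
1.5
```

View pics/top0.png

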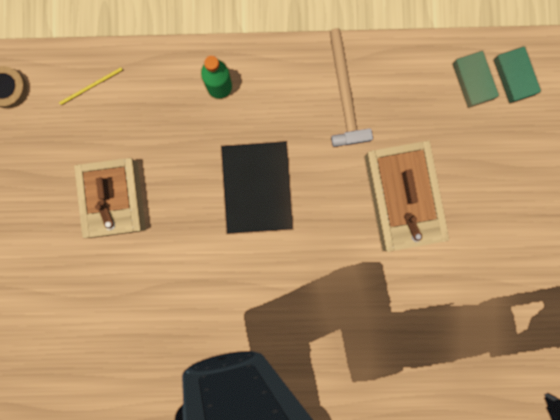

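View pics/side0.png

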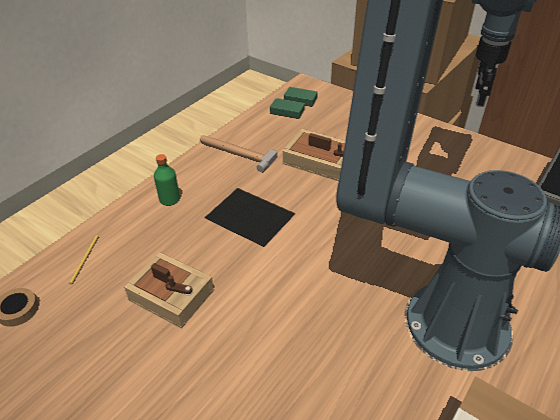

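View pics/wrist0.png

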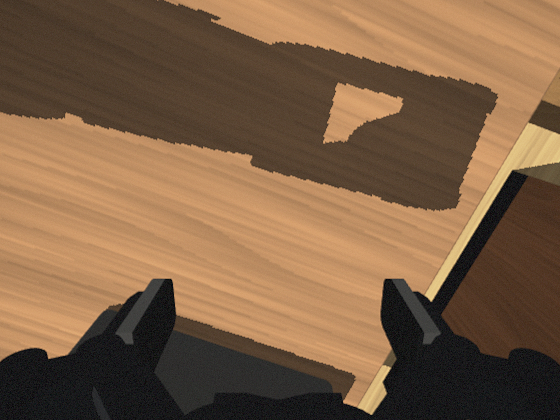

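The top view shows the larger box at right, with its bar around (410,187). The pivot screw is at (417,237), the peg at about (411,219), and the mat centre near (256,187). Next I'll move the wrist camera over the box for a closer look.

```bash
python3 - <<'E'
from h import *
np.set_printoptions(precision=4,suppress=True)
p,V=shot("wrist"); print(p["tool_from_camera"],p["camera_matrix"])
T=T_tool(ctrl.get_obs())
for t in([.47,-.33,.36],[.45,-.33,.33]): print(T[:3,:3].T@(np.array(t)-T[:3,3]))
# mat corners at z .003 and box corners at .05
p,V=shot("top")
for uv in[(222,144),(287,142),(292,231),(227,234)]: print("mat",at_z(p,V,uv,.003))
for uv in[(368,152),(430,144),(446,238),(387,248)]: print("box",at_z(p,V,uv,.05))
for uv in[(417,237)]: print("piv",at_z(p,V,uv,.065))
E
```

```text
[[ 0.0001  0.9503  0.3115  0.0802]
 [ 1.     -0.0001 -0.0001 -0.    ]
 [-0.      0.3115 -0.9503  0.0302]
 [ 0.      0.      0.      1.    ]] [[358.8984   0.     277.7409]
 [  0.     358.8984 211.0219]
 [  0.       0.       1.    ]]
[ 0.3137 -0.094   0.0447]
[ 0.2951 -0.1014  0.0747]
mat [0.6925 0.0735 0.003 ]
mat [ 0.6937 -0.0719  0.003 ]
mat [ 0.4947 -0.0785  0.003 ]
mat [0.491  0.0656 0.003 ]
box [ 0.6582 -0.2423  0.05  ]
box [ 0.6724 -0.3746  0.05  ]
box [ 0.4717 -0.401   0.05  ]
box [ 0.4532 -0.2762  0.05  ]
piv [ 0.4748 -0.3357  0.065 ]
```

```bash
python3 -m handwheel '[{"offset":[0.38,-0.075,0.03],"spin":12,"grip":0.45},{"offset":[0.38,-0.075,0.03],"spin":12,"grip":0.45},{"offset":[0.38,-0.075,0.03],"spin":12,"grip":0.45},{"offset":[0.38,-0.075,0.03],"spin":12,"grip":0.45},{"offset":[0.38,-0.075,0.03],"spin":12,"grip":0.45},{"offset":[0.38,-0.075,0.03],"spin":12,"grip":0.45},{"offset":[0.38,-0.075,0.03],"spin":12,"grip":0.45},{"offset":[0.38,-0.075,0.03],"spin":12,"grip":0.45},{"offset":[0.38,-0.075,0.03],"spin":12,"grip":0.45},{"offset":[0.38,-0.075,0.03],"spin":12,"grip":0.45}]'
cat > look.py <<'E'
from h import *
import sys
np.set_printoptions(precision=4,suppress=True)
nm=sys.argv[1]
o=ctrl.get_obs();print(o["time_s"],o["eef_pos"],o["opening"],o["wrist_force"]); T=T_tool(o);print("yaw",np.degrees(np.arctan2(T[1,0],T[0,0])))
for n in sys.argv[2:]:
    p,V=shot(n,f"{nm}_{n}.png")
    for t in["large_cover","large_tab_peg","mat"]:
        l=landmark_of(p,t); z=0 if t=="mat" else .074
        for a in l[:2]: print(n,t,np.round(a["uv"],1),round(a["confidence"],2),at_z(p,V,a["uv"],z))
E
python3 look.py a wrist top
```

```text
time_s: 2.85
eef_pos: [0.5375, -0.3243, 0.375]
eef_rot: [0.0, 0.996, 0.084, -0.0]
wrist_force: [-0.8, 0.1, -0.1]
opening: 0.449
2.85 [ 0.5375 -0.3243  0.375 ] 0.44930489140778 [-0.7765  0.1261 -0.1105]
yaw 9.6857090567137
wrist large_cover [280.6 146.5] 0.79 [ 0.5796 -0.3194  0.074 ]
wrist large_tab_peg [272.  232.4] 0.63 [ 0.5103 -0.3243  0.074 ]
top large_cover [410.3 186.7] 0.63 [ 0.5792 -0.3228  0.074 ]
top large_cover [101.1 187.7] 0.42 [0.591  0.3205 0.074 ]
top large_tab_peg [409.2 217.6] 0.65 [ 0.5151 -0.3184  0.074 ]
top mat [258.  185.9] 0.84 [ 0.597  -0.0051  0.    ]
top mat [100.2 184.1] 0.35 [0.6087 0.3483 0.    ]
```

View pics/a_wrist.png

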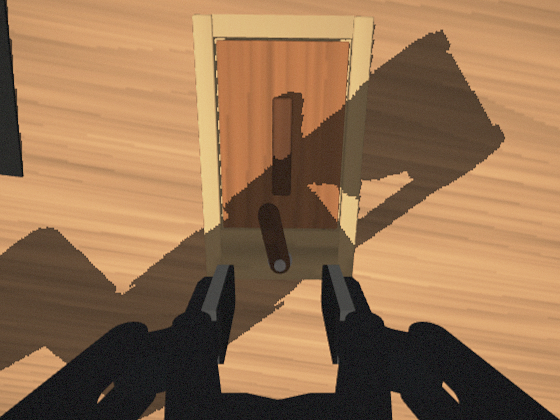

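```bash
python3 - <<'E'
from h import *
np.set_printoptions(precision=4,suppress=True)
p,V=shot("wrist")
im=np.array(p["color"])[:,:,::-1]
c=im[80:300,180:390].astype(float)/255; c=(np.clip(c**0.45,0,1)*255).astype(np.uint8)
cv2.imwrite("pics/a_crop.png",cv2.resize(c,None,fx=2.7,fy=2.7,interpolation=cv2.INTER_CUBIC))
for n,uv,z in[("pivot",(280,266),.064),("free",(267.5,208),.06),("c1",(217,40),.05),("c2",(350,40),.05),("c3",(227,226),.05),("c4",(342,226),.05),("bartop far",(282.5,97),.088),("bartop near",(282,188),.088)]:
    print(n,at_z(p,V,uv,z))
E
```

```text
pivot [ 0.4779 -0.3355  0.064 ]
free [ 0.5268 -0.3165  0.06  ]
c1 [ 0.6471 -0.2583  0.05  ]
c2 [ 0.664  -0.3561  0.05  ]
c3 [ 0.5012 -0.2844  0.05  ]
c4 [ 0.5184 -0.3837  0.05  ]
bartop far [ 0.6157 -0.313   0.088 ]
bartop near [ 0.5528 -0.3238  0.088 ]
```

View pics/a_crop.png

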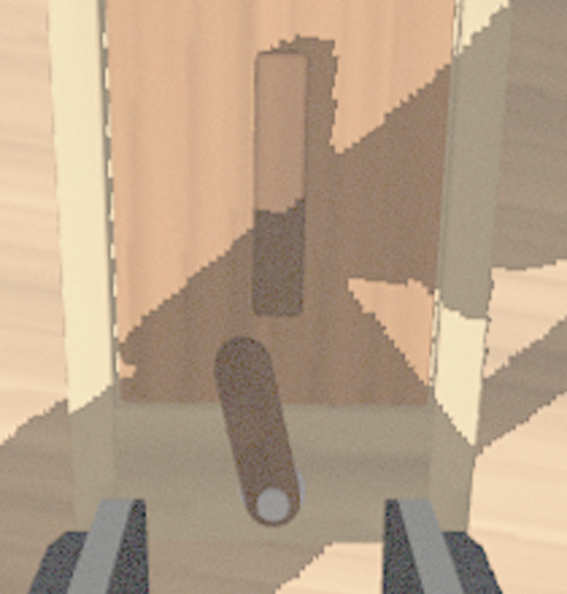

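```bash
python3 -m handwheel '[{"offset":[-0.025,-0.0055,0.05],"spin":0,"grip":0.45},{"offset":[-0.025,-0.0055,0.09],"spin":0,"grip":0.45},{"offset":[-0.025,-0.0055,0.115],"spin":0,"grip":0.45},{"offset":[-0.025,-0.0055,0.135],"spin":0,"grip":0.45},{"offset":[-0.025,-0.0055,0.135],"spin":0,"grip":0.45}]'; python3 look.py b wrist
```

```text
time_s: 3.92
eef_pos: [0.5127, -0.3214, 0.2381]
eef_rot: [-0.001, 0.996, 0.086, -0.001]
wrist_force: [-0.6, 1.4, -0.6]
opening: 0.45
3.925 [ 0.5127 -0.3214  0.2381] 0.4504862897544543 [-0.6165  1.4039 -0.6159]
yaw 9.823005252828382
wrist large_cover [304.9 129.9] 0.65 [ 0.5805 -0.3192  0.074 ]
wrist large_tab_peg [279.8 294.5] 0.92 [ 0.5114 -0.322   0.074 ]
```

View pics/b_wrist.png

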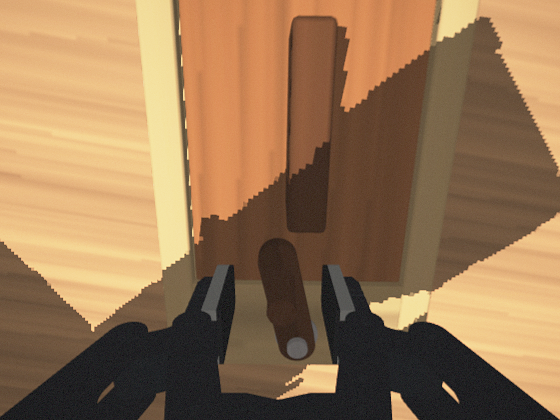

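The peg sits between the jaws at about (285,300), and the pivot screw is at (297,348). I'll close on the peg and lead it round anticlockwise.

```bash
python3 -m handwheel '[{"offset":[0,0,0],"spin":0,"grip":0},{"offset":[0,0,0],"spin":0,"grip":0},{"offset":[0,0,0],"spin":0,"grip":0},{"offset":[0,0,0],"spin":0,"grip":0}]'; python3 -m handwheel '[{"offset":[-0.0014,-0.0051,0],"spin":-8,"grip":0},{"offset":[-0.0036,-0.0099,0],"spin":-16,"grip":0},{"offset":[-0.0064,-0.0144,0],"spin":-24,"grip":0},{"offset":[-0.0098,-0.0185,0],"spin":-32,"grip":0},{"offset":[-0.0138,-0.022,0],"spin":-40,"grip":0}]'
```

```text
time_s: 4.62
eef_pos: [0.5134, -0.322, 0.2407]
eef_rot: [0.001, 0.996, 0.086, 0.001]
wrist_force: [-0.2, -0.2, 5.7]
opening: 0.109
time_s: 5.25
eef_pos: [0.496, -0.302, 0.2406]
eef_rot: [-0.0, 0.906, 0.423, 0.001]
wrist_force: [-0.1, 4.0, 7.5]
opening: 0.111
```

```bash
python3 -m handwheel '[{"offset":[-0.0014,-0.0051,-0.0005],"spin":-8,"grip":0},{"offset":[-0.0036,-0.0099,-0.001],"spin":-16,"grip":0},{"offset":[-0.0064,-0.0144,-0.001],"spin":-24,"grip":0},{"offset":[-0.0098,-0.0185,-0.001],"spin":-32,"grip":0},{"offset":[-0.0098,-0.0185,-0.001],"spin":-32,"grip":0}]'; python3 look.py c wrist top
```

```text
time_s: 5.88
eef_pos: [0.4748, -0.2972, 0.2407]
eef_rot: [-0.001, 0.755, 0.655, 0.0]
wrist_force: [-2.3, 5.4, 5.3]
opening: 0.116
5.875 [ 0.4748 -0.2972  0.2407] 0.11640934883298086 [-2.2749  5.3792  5.2976]
yaw 81.90316347031238
wrist large_cover [524.4 306.3] 0.83 [ 0.5806 -0.3204  0.074 ]
wrist large_tab_peg [278.9 292.7] 0.93 [ 0.4752 -0.2988  0.074 ]
top large_cover [407.9 187.5] 0.94 [ 0.5777 -0.3178  0.074 ]
top large_tab_peg [399.2 238.6] 0.57 [ 0.4722 -0.2963  0.074 ]
top mat [255.2 188.6] 0.64 [0.5911 0.0013 0.    ]
```

View pics/c_wrist.png

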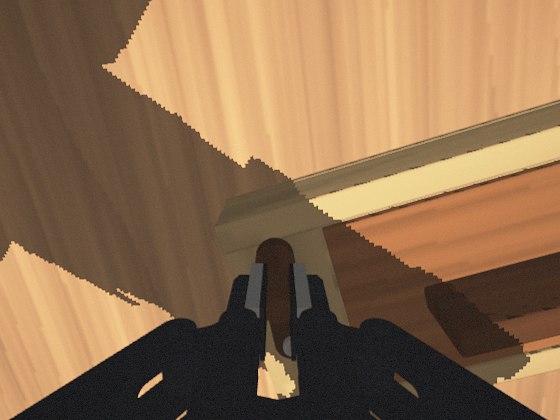

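The tab now lies along the end rim, clear of the cover's end edge at about (325,230). I'll release it, rise, and move over the cover bar.

```bash
python3 -m handwheel '[{"offset":[0,0,0],"spin":0,"grip":0.45},{"offset":[0,0,0],"spin":0,"grip":0.45},{"offset":[0,0,-0.02],"spin":0,"grip":0.45},{"offset":[0,0,-0.06],"spin":0,"grip":0.45},{"offset":[-0.002,0.03,-0.08],"spin":10,"grip":0.5},{"offset":[-0.004,0.07,-0.08],"spin":20,"grip":0.5},{"offset":[-0.007,0.109,-0.08],"spin":30,"grip":0.5},{"offset":[-0.007,0.109,-0.08],"spin":40,"grip":0.5},{"offset":[-0.007,0.109,-0.08],"spin":50,"grip":0.5},{"offset":[-0.007,0.109,-0.08],"spin":60,"grip":0.5},{"offset":[-0.007,0.109,-0.08],"spin":70,"grip":0.5},{"offset":[-0.007,0.109,-0.08],"spin":72,"grip":0.5},{"offset":[-0.007,0.109,-0.08],"spin":72,"grip":0.5}]'; python3 look.py d wrist
```

```text
time_s: 7.9
eef_pos: [0.5821, -0.3206, 0.3205]
eef_rot: [-0.0, 0.996, 0.087, -0.0]
wrist_force: [0.4, -0.5, -0.7]
opening: 0.5
7.9 [ 0.5821 -0.3206  0.3205] 0.5001009476072958 [ 0.3884 -0.5109 -0.73  ]
yaw 9.959819422300559
wrist large_cover [275.8 226.4] 0.57 [ 0.5808 -0.3195  0.074 ]
wrist large_tab_peg [219.7 356.8] 0.72 [ 0.4733 -0.2965  0.074 ]
```

View pics/d_wrist.png

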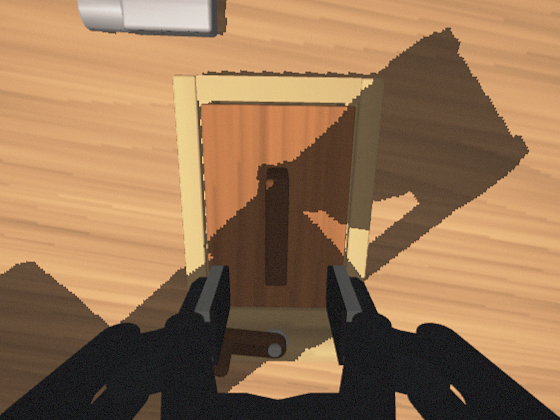

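The tab is aside: pivot at (275,350), peg near (222,357). The bar at (277,225) is centred between the jaws, so I'll descend and grip.

```bash
python3 -m handwheel '[{"offset":[0,-0.001,0.04],"spin":0,"grip":0.5},{"offset":[0,-0.001,0.07],"spin":0,"grip":0.5},{"offset":[0,-0.001,0.088],"spin":0,"grip":0.5},{"offset":[0,-0.001,0.088],"spin":0,"grip":0.5},{"offset":[0,-0.001,0.088],"spin":0,"grip":0},{"offset":[0,-0.001,0.088],"spin":0,"grip":0},{"offset":[0,-0.001,0.088],"spin":0,"grip":0},{"offset":[0,-0.001,0.088],"spin":0,"grip":0},{"offset":[0,-0.001,0.088],"spin":0,"grip":0}]'; python3 look.py e wrist
```

```text
time_s: 9.22
eef_pos: [0.5826, -0.32, 0.2346]
eef_rot: [0.001, 0.996, 0.086, 0.001]
wrist_force: [-0.6, -0.5, 6.4]
opening: 0.156
9.225 [ 0.5826 -0.32    0.2346] 0.15552343088251555 [-0.5559 -0.4953  6.4141]
yaw 9.823755362349868
wrist large_cover [275.9 301.4] 0.88 [ 0.5807 -0.3199  0.074 ]
```

View pics/e_wrist.png

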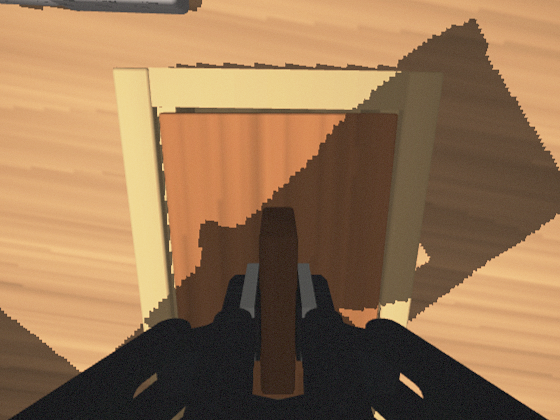

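```bash
python3 -m handwheel '[{"offset":[0,0,-0.005],"spin":0,"grip":0},{"offset":[0,0,-0.015],"spin":0,"grip":0},{"offset":[0,0,-0.03],"spin":0,"grip":0},{"offset":[0,0,-0.06],"spin":0,"grip":0},{"offset":[0,0,-0.09],"spin":0,"grip":0},{"offset":[0,0,-0.09],"spin":0,"grip":0}]'; python3 look.py f wrist side
```

```text
time_s: 10.18
eef_pos: [0.5829, -0.3202, 0.327]
eef_rot: [0.002, 0.996, 0.086, 0.003]
wrist_force: [-0.2, -0.9, -2.0]
opening: 0.15
10.175 [ 0.5829 -0.3202  0.327 ] 0.1500885674967591 [-0.2    -0.9174 -2.0015]
yaw 9.824333488635023
wrist large_cover [276.8 301.5] 0.81 [ 0.5246 -0.3309  0.074 ]
wrist large_tab_peg [276.5 301.3] 0.49 [ 0.5247 -0.3307  0.074 ]
side large_cover [323.5 117.2] 0.72 [ 0.6404 -0.4349  0.074 ]
side mat [253.3 217.8] 0.85 [0.5825 0.     0.    ]
```

View pics/f_wrist.png

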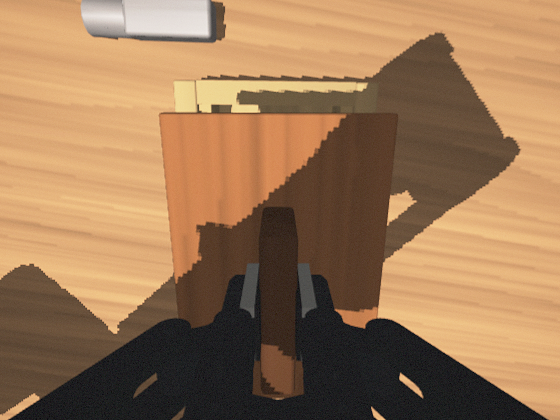

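View pics/f_side.png

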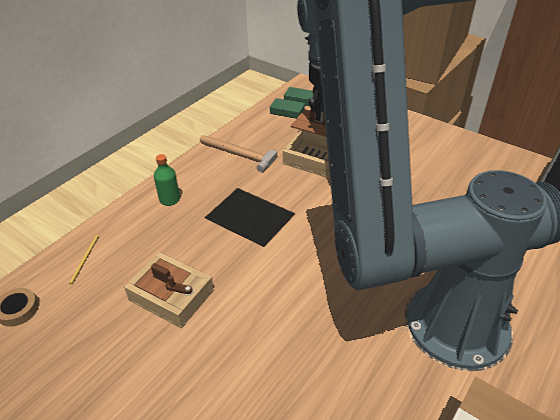

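The cover is out of the box and held level. Now I'll carry it to the mat.

```bash
python3 -m handwheel '[{"offset":[0.005,-0.025,0],"spin":0,"grip":0},{"offset":[0.014,-0.066,0],"spin":1,"grip":0},{"offset":[0.024,-0.115,0],"spin":2,"grip":0},{"offset":[0.035,-0.165,0],"spin":4,"grip":0},{"offset":[0.045,-0.214,0],"spin":5,"grip":0},{"offset":[0.055,-0.26,0],"spin":6,"grip":0},{"offset":[0.061,-0.291,0],"spin":7,"grip":0},{"offset":[0.0656,-0.311,0],"spin":8,"grip":0},{"offset":[0.0656,-0.311,0],"spin":8,"grip":0},{"offset":[0.0656,-0.311,0.03],"spin":8,"grip":0},{"offset":[0.0656,-0.311,0.06],"spin":8,"grip":0},{"offset":[0.0656,-0.311,0.1],"spin":8,"grip":0},{"offset":[0.0656,-0.311,0.1],"spin":8,"grip":0}]'; python3 look.py g wrist side top
```

```text
time_s: 12.2
eef_pos: [0.5915, -0.002, 0.2193]
eef_rot: [-0.001, 1.0, 0.016, -0.004]
wrist_force: [-0.7, -0.9, -0.8]
opening: 0.148
12.2 [ 0.5915 -0.002   0.2193] 0.1483721968833262 [-0.7313 -0.8974 -0.797 ]
yaw 1.7980854136163658
wrist large_cover [275.9 300.7] 0.66 [ 0.5982 -0.0008  0.074 ]
side large_cover [253. 197.] 0.57 [ 0.5816 -0.0031  0.074 ]
side mat [252.3 216.5] 0.7 [ 0.5879 -0.0024  0.    ]
top large_cover [256.5 187.5] 0.71 [ 0.5844 -0.0039  0.074 ]
top large_tab_peg [401.9 241.5] 0.71 [ 0.4661 -0.3017  0.074 ]
```

View pics/g_wrist.png

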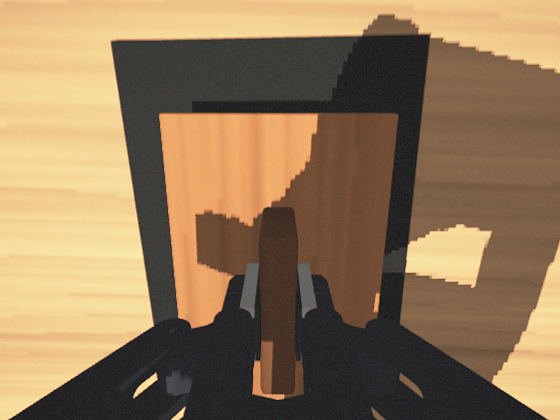

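View pics/g_side.png

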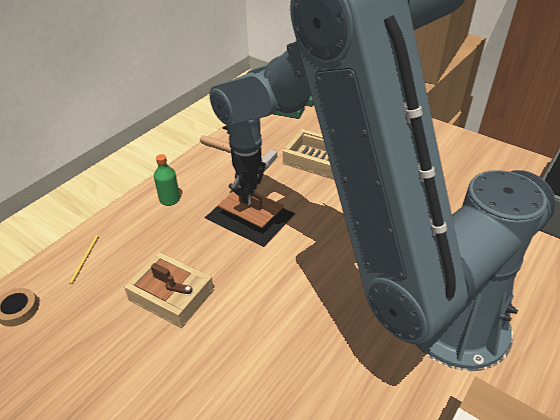

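View pics/g_top.png

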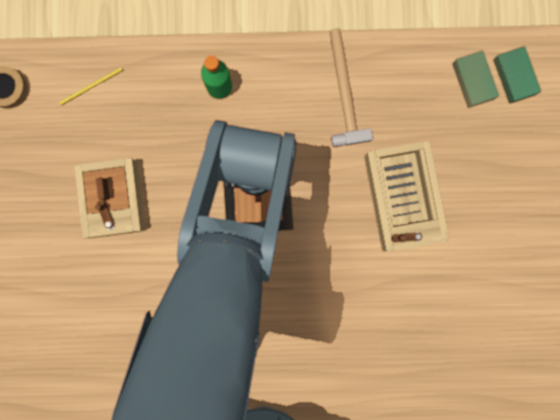

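```bash
python3 - <<'E'
from h import *
np.set_printoptions(precision=4,suppress=True)
p,V=shot("wrist"); T=T_tool(ctrl.get_obs())
a,b=at_z(p,V,(112,41),.003),at_z(p,V,(429,34),.003)
c,d=at_z(p,V,(153,318),.003),at_z(p,V,(402,312),.003)
print(a,b,c,d)
for ax in((a,c),(b,d)): v=ax[0]-ax[1]; print(np.degrees(np.arctan2(v[1],v[0])))
u=np.array([np.cos(.035),np.sin(.035),0])
print("mat centre from far edge",(a+b)/2-.1*u)
h=T[2,3]-.1906
e,f=at_z(p,V,(160,113),h+.006),at_z(p,V,(397,113),h+.006)
print("h",h,"cover c",(e+f)/2-.075*u, np.linalg.norm(e-f)); print(T[:3,3])
E
```

```text
[0.6953 0.0814 0.003 ] [ 0.7033 -0.0708  0.003 ] [0.5399 0.0735 0.003 ] [ 0.549  -0.0794  0.003 ]
2.916462424977795
3.197331210264595
mat centre from far edge [0.5994 0.0018 0.003 ]
h 0.03232629754777119 cover c [ 0.5912 -0.0024  0.0383] 0.09858311900308908
[ 0.5936 -0.0018  0.2229]
```

```bash
python3 -m handwheel '[{"offset":[0.005,-0.003,0.008],"spin":-1,"grip":0},{"offset":[0.005,-0.003,0.016],"spin":-1,"grip":0},{"offset":[0.005,-0.003,0.022],"spin":-1,"grip":0},{"offset":[0.005,-0.003,0.026],"spin":-1,"grip":0},{"offset":[0.005,-0.003,0.026],"spin":-1,"grip":0},{"offset":[0.005,-0.003,0.026],"spin":-1,"grip":0}]'; python3 look.py i wrist
```

```text
time_s: 13.6
eef_pos: [0.5986, 0.0012, 0.1969]
eef_rot: [0.0, 1.0, 0.025, 0.0]
wrist_force: [-0.5, 0.0, -0.7]
opening: 0.152
13.6 [0.5986 0.0012 0.1969] 0.15199479114317513 [-0.5312  0.0134 -0.6863]
yaw 2.8135282684956486
wrist large_cover [277.5 299.9] 0.58 [0.6207 0.0025 0.074 ]
```

View pics/i_wrist.png

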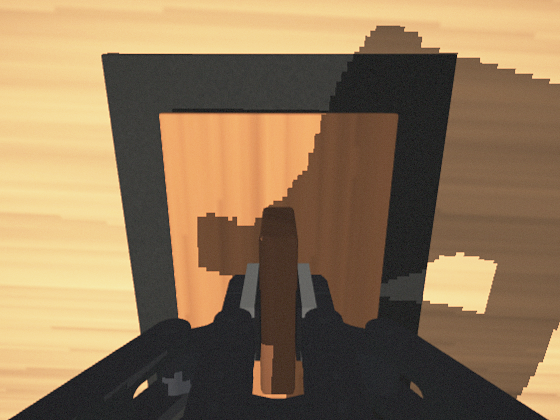

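```bash
python3 -m handwheel '[{"offset":[0,0,0.002],"spin":0,"grip":0},{"offset":[0,0,0.004],"spin":0,"grip":0},{"offset":[0,0,0.004],"spin":0,"grip":0}]'; python3 - <<'E'
from h import *
np.set_printoptions(precision=4,suppress=True)
p,V=shot("wrist","j.png")
E
```

```text
time_s: 14.18
eef_pos: [0.5986, 0.0013, 0.1936]
eef_rot: [0.0, 1.0, 0.025, 0.0]
wrist_force: [-3.4, 0.3, 7.3]
opening: 0.159
```

View pics/j.png

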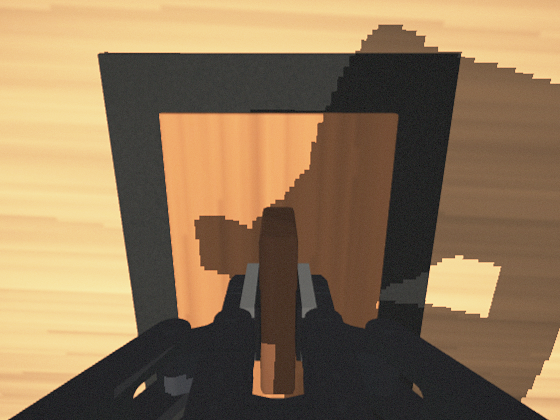

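The cover is touching the mat (7 N), with margins even on both sides. I'll release it and rise.

```bash
python3 -m handwheel '[{"offset":[0,0,0],"spin":0,"grip":0.5},{"offset":[0,0,0],"spin":0,"grip":0.5},{"offset":[0,0,0],"spin":0,"grip":0.5},{"offset":[0,0,-0.03],"spin":0,"grip":0.5},{"offset":[0,0,-0.08],"spin":0,"grip":0.5},{"offset":[-0.04,0,-0.13],"spin":0,"grip":0.5},{"offset":[-0.06,0,-0.18],"spin":0,"grip":0.5},{"offset":[-0.06,0,-0.2],"spin":0,"grip":0.5},{"offset":[-0.06,0,-0.2],"spin":0,"grip":0.5},{"offset":[-0.06,0,-0.2],"spin":0,"grip":0.5}]';  python3 look.py k wrist side
```

```text
time_s: 15.48
eef_pos: [0.5383, -0.0016, 0.3913]
eef_rot: [-0.0, 1.0, 0.025, -0.001]
wrist_force: [-0.1, -0.9, -0.2]
opening: 0.501
15.475 [ 0.5383 -0.0016  0.3913] 0.5008984939669323 [-0.1059 -0.8646 -0.1824]
yaw 2.818691094014258
wrist large_cover [277.7 117.9] 0.93 [0.5997 0.0017 0.074 ]
side large_cover [251.3 208.6] 0.95 [0.5568 0.0347 0.074 ]
side large_tab_peg [343.2 155.5] 0.55 [ 0.4837 -0.2976  0.074 ]
side mat [249.2 215.1] 0.77 [ 0.5984 -0.0018  0.    ]
```

View pics/k_wrist.png

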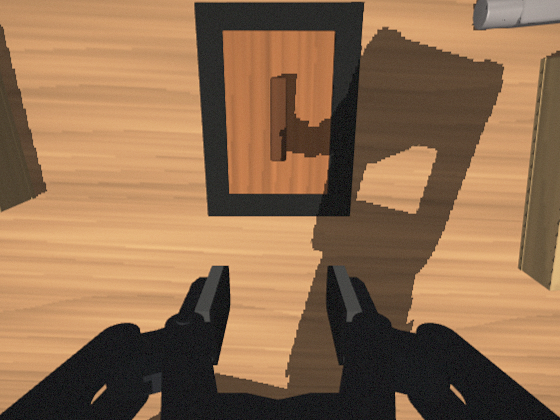

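View pics/k_side.png

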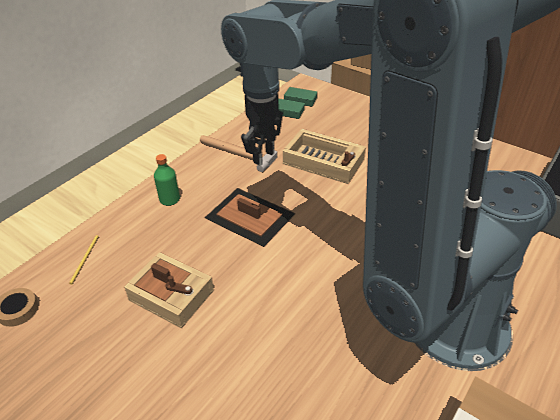

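```bash
python3 - <<'E'
from h import *
p,V=shot("wrist")
m=np.mean([at_z(p,V,u,.003) for u in((195,2.5),(363,2.5),(208,216),(350,215))],0)
c=np.mean([at_z(p,V,u,.009) for u in((223,30),(335,30),(228.5,193.5),(330,193.5))],0)
print(m,c,c-m); ctrl.hand_in()
E
```

```text
[5.95207990e-01 1.15994734e-04 3.00000000e-03] [5.96659644e-01 6.45978671e-05 9.00000000e-03] [ 1.45165324e-03 -5.13968666e-05  6.00000000e-03]
the job is handed in; nothing more can be done
```

The larger box's cover is now lying flat, handle up, in the middle of the black mat. I let go of it and handed the job in with the robot clear of everything. The clock stood at about 15.5 s.

- **Tab:** I pinched the peg and led the tab round to about 84° from its closed position, well clear of the cover. It was still aside when I last looked.
- **Cover:** I lifted it out by its handle and lowered it until it touched the mat, at about 7 N. The last wrist picture puts its centre about 1.5 mm from the mat's centre.
- **Smaller box:** I did not touch it, and the last side picture shows its cover still in place.

The measurements did not always agree. The top and wrist cameras placed the mat's centre 4–6 mm apart, so I set the cover down mostly by the wrist view. In the last side picture, the cover's position looks several centimetres off. That is only because the calculation assumes the cover's height in the box, not on the mat.

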